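# Feed one ball bearing to the pick-up stop

### The arm

A 6-joint arm with a two-finger parallel gripper is mounted at the origin on a cart in front of the work surface, level with it; the furniture and walls round the work are solid. World frame = base frame: x ahead of the robot, y to its left, z up, the work surface at z = 0. Lengths are in mm, angles in rad, forces in N, time in s.
With the tool pointing down it reaches from about 300 to 750 mm from the base axis. Payload 8.5 kg.
Tool frame: the origin (TCP) lies on the centre line of the jaws, within the pads' length; the fingertips stand ctrl.tip_extent ahead of it and the grasp point (between the pads) lies 6 mm ahead of it (ctrl.tip_extent is the distance from the TCP to the fingertips, in mm); z points along the fingers, y is the line along which they close (so a half turn about z gives the same grasp; the last joint's range is limited). The gripper opens to 88 mm and grips with 3 to 60 N. Pads are 18 mm wide; open, the fingers measure 123 mm over their backs; the gripper's body (75 mm by 187 mm) begins 45 mm behind the grasp point.
Start: joints at [1.134, 0.381, 1.297, -0, 1.464, -0.215], TCP at [120.985, 536.51, 263.748] pointing down, gripper open.
Joint ranges: [-3.11, 3.11], [-0.89, 2.33], [0.22, 2.48], [-1.42, 4.56], [0.17, 2.85], [-2.88, 2.88]. Speed limits (rad/s): [2.39, 2.39, 3.14, 3.14, 3.14, 3.14].

### API

Orientations are given as a unit quaternion [x, y, z, w].
In Python, from rig import ctrl gives the robot as it stands.
- The arm moves only by the tool play_rows, never from a script. Its argument "rows" is a list of rows, each a list of 2 entries, a list of its own where there are three numbers: the shift along the tool's x, y, z as a fraction of full scale, then the turn, a rotation vector about the tool's x, y, z as a fraction of full scale. A call has 1 to 20 rows; each row shifts and turns the commanded pose from where the row before left it, along the tool's axes as they then stand; what a row does not reach is not made up. Full scale, the value 1, is 0.04 m for a shift and 4 degrees for a turn. A row lasts 1/12 s, in which the tool goes at most 41.7 mm and 7.16 degrees, less where a joint would pass 70% of its speed; a pose out of reach is approached as far as the arm can. A call with a number of a shift or a turn outside -1 to 1 is refused whole. A call with a gripper value outside its range is refused whole. "gripper" is the opening, from 0 (shut) to 1 (fully open), set as the call begins (left out, the last holds). The fingers move at their own pace and stop on an object; "force" is the grip in N (left out, the last holds). Time passes only in rows, so rows that do not move let the fingers close. It gives the time, the measured TCP pose, the force, the opening and the grip force at its end, in the units of the state.
- ctrl.sense(): the state, without advancing time (a new reading comes with each control period).
- ctrl.get_image(name): name is "scene" or "top" or "wrist"; returns a dict with "image" (400x640x3 uint8, blue, green, red), "fovy" (degrees; the focal length in pixels is half the picture's height over the tangent of half this angle, whatever the lens; pixels are square), "cx", "cy" (the principal point, pixels), "xyz" and "attitude" of the camera in the world. Camera axes: x right, y up, looking along -z (the intrinsics and any distortion apply to the point x, -y, -z); pixel columns grow to the right and rows downward; lengths in mm; the calibration is good to about 2 mm. A picture is of the moment at which its call begins. There is no depth.
- ctrl.hand_in(): hands the job in; it is judged then, once.
Trained networks look in a picture, given as the dict that the camera call returned (one of the last four; its "shot" number tells which), for a name from the list of things; names that differ only in an ending like _2 or _b are one class to them, and where a whole thing is asked for, a point or a joint stands for the part that bears it (a point fixed in the world has none). Each returns a list of dicts, best first, with "p" (0 to 1); they miss things now and then, are a little off and sometimes report something else, mostly with a low value. They report only what shows in the picture. A call takes as long as a camera call.
- ctrl.look_for(picture, name): "extent" ([centre column, centre row, width, height] in pixels, round what is visible of it).
The state is a dict: "time": time; "joints": joint angles; "qd": joint speeds; "joint_torque": joint torques, N m; "tool_pos": TCP position; "tool_rot": TCP orientation; "ft_force": force on the tool from outside, world axes, zero at the start; "ft_torque": the same for the moment, N m; "width": finger opening in mm; "gripper_force": force on a finger pad.
Only numpy, scipy, OpenCV 4.12 (cv2) and the standard library are available. Lean on these libraries where they do the work, as an engineer would, in place of code of your own. Each camera call takes 0.05 s, during which the arm holds its last target. There are 200 camera calls.

### The job

Push the spring plunger of the bearing feeder fully home once with your fingertips, so that one ball bearing is ejected from under the magazine, and let the plunger spring back so that the next bearing drops. Then nudge the ejected bearing along the base plate with your fingertips until it is seated in the V-shaped stop, leaving the outlet clear. Nothing is to be gripped or lifted; the other bearings stay in the magazine and the tools around it stay where they are.

Things in the scene. Friction and masses are not known exactly. Their poses are not given: they have to be found in the camera images.
- feeder: Bench feeder for ball bearings, fixed; place and yaw vary. Origin at bench height under the magazine's centre. Flat dark steel base plate, top 10 mm above the bench, x -135 to +48 mm, y -54 to +75 mm. Magazine: grey square tube 45 mm over, top 56 mm above the bench, with four stacked bearings. The plunger enters from the -y side; a bearing leaves through a low outlet on the +y side, onto the plate.
- knob (a point): Centre of the outer end face of the plunger's black mushroom knob (28 mm across, 12 mm thick, centre 14.6 mm above the bench); at rest 114 mm from the magazine's centre on the feeder's -y side; the face looks along the feeder's -y. Moves with the plunger. Nothing stands within 50 mm of the face.
- plunger (a joint): Travel of the plunger along the feeder's +y, in m: 0 sprung out (at rest), 0.046 fully home against its end stop; above 0.042 counts as fully home. The return spring takes 1.8 N to start, 5 N at the end. Released, it returns by itself in less than half a second.
- outlet (a point): Point on the plate's top where an ejected bearing's centre lies after a full press, 45 mm from the magazine's centre along the feeder's +y. A steel fence 8 mm high, inner face at feeder y = +65 mm, x -125 to +25 mm, runs beside the track from here along -x to the V-stop. In +x direction the plate is bare for 48 mm.
- magazine (a point): Centre of the magazine on the plate's top (10 mm above the bench); the stack stands over it.
- seat (a point): Where the centre of the underside of a bearing seated in the V-stop lies, on the plate's top. The V-stop is a fixed steel block 10 mm high with a 90 degree notch that opens along the feeder's +x, and a cap screw at its back up to 18 mm above the plate. It is clamped in line with the outlet (feeder y = +45 mm), 55 to 85 mm from it along -x.
- bearing_1: The lowest ball bearing of the stack, the one that the first press ejects: steel ring 35 mm in outer diameter, 11 mm high, 15 mm bore, lying flat, about 45 g. Origin at the centre of its underside, z up. All four bearings are alike.
- bearing_2: Second bearing from below, the same; it drops by 11 mm onto the plate when the plunger springs back.
- bearing_3: Third bearing from below, the same.
- bearing_4: Top bearing of the stack, the same.
- nest_plate: Bystander: aluminium nest plate with pins, 62x120x20 mm, beyond the fence on the feeder's +y side. Origin at the centre of its underside.
- gauge_block: Bystander: steel setting block 30x50x22 mm, in front of the plunger's side of the feeder. Origin at the centre of its underside.
- hex_driver: Bystander: driver with yellow handle, 148 mm long and 20 mm high, lying behind the feeder. Origin at the centre of its underside.
- vial: Bystander: small amber bottle with black cap, 27 mm across and 57 mm high, standing behind the feeder on the outlet's side. Origin at the centre of its underside.
- marker: Bystander: white and blue marker pen 136 mm long, lying on the right. Origin at the centre of its underside.
- side_cutters: Bystander: side cutters 124 mm long, lying on the left. Origin at the centre of its underside.

How it is judged:
By the outcome, as a careful person would: the job done as asked, in the order asked, and still so for the second after the job is handed in, with the robot touching nothing.
It also fails if it takes over 43 s, if anything falls off the work surface, if the arm or the gripper's body presses on something with over 40 N, if the wrist force passes 120 N, or if a joint passes its speed limit or range.

## Working session

There is one attempt and no reset: what is moved stays moved. The work goes in short steps, Python scripts to look and compute and a tool call to move; the robot and the scene stay as the last step left them, time stands still between calls to the robot, and variables do not carry over. Pictures are saved under pics/ and viewed, at most 10 in all, crops included, and the job is handed in when it is done.

Besides the shell and the picture viewer there is one more tool, called after ">>>" by a JSON object that holds its "api" and its "payload", one argument or row to a line. play_rows: Moves the arm, as the interface text tells. Its arguments: {"type":"object","properties":{"rows":{"type":"array"},"gripper":{"type":"number"},"force":{"type":"number"}},"required":["rows"]}

```bash
mkdir -p pics; cat > h.py <<'E'
import numpy as np, cv2
from scipy.spatial.transform import Rotation as R
from rig import ctrl
def ray(p,u,v):
    f=p["image"].shape[0]/2/np.tan(np.radians(p["fovy"])/2)
    d=np.array([(u-p["cx"])/f,-(v-p["cy"])/f,-1.])
    return np.array(p["xyz"]),rot(p)@d
def rot(p):
    a=np.array(p["attitude"],float)
    return a if a.shape==(3,3) else R.from_quat(a).as_matrix()
def px(p,u,v,z):
    o,d=ray(p,u,v); return o+d*(z-o[2])/d[2]
def proj(p,X):
    f=p["image"].shape[0]/2/np.tan(np.radians(p["fovy"])/2)
    c=rot(p).T@(np.array(X,float)-p["xyz"]); return p["cx"]-f*c[0]/c[2], p["cy"]+f*c[1]/c[2]
E
python3 - <<'E'
from h import *
s=ctrl.sense(); print(s, ctrl.tip_extent)
for n in ["scene","top","wrist"]:
    p=ctrl.get_image(n); print(n,{k:v for k,v in p.items() if k!="image"})
    cv2.imwrite(f"pics/{n}0.png",p["image"])
    if n!="scene":
        for t,z in [("knob",15),("bearing_1",54),("feeder",10),("seat",10),("nest_plate",20),("gauge_block",22),("hex_driver",10),("vial",50),("marker",8),("side_cutters",8)]:
            for d in ctrl.look_for(p,t)[:2]:
                e=d["extent"]; print(t,np.round(e),round(d["p"],2),px(p,e[0],e[1],z).round())
E
```

```text
{'time': 0.0, 'joints': array([ 1.13366860e+00,  3.81199397e-01,  1.29824022e+00, -1.68635732e-05,
        1.46358078e+00, -2.15281040e-01]), 'qd': array([ 0.00018837, -0.00091127,  0.00075542, -0.00077566, -0.00030892,
        0.00012937]), 'joint_torque': array([ 2.65468167e-03, -4.37929916e+01, -2.24554843e+01,  7.14723207e-02,
        3.52043286e-02, -5.81808922e-05]), 'tool_pos': array([120.91091548, 536.30316091, 263.14284256]), 'tool_rot': array([ 1.10695084e-01,  9.93854159e-01, -6.78909177e-04, -2.20818399e-04]), 'ft_force': array([0.4748574 , 0.75105415, 0.91692211]), 'ft_torque': array([ 0.02507017,  0.00950118, -0.02870279]), 'gripper_force': 0.0, 'width': 88.09951360537306} 25.0
scene {'fovy': 42.971566155144416, 'cx': 326.53440194061795, 'cy': 198.7845170257611, 'xyz': array([ -63.73918375, -678.1450974 ,  909.48369662]), 'attitude': array([ 0.37613139, -0.13412571, -0.3104976 ,  0.86262779]), 'shot': 1}
top {'fovy': 46.76560924118609, 'cx': 316.50495698657863, 'cy': 202.53768455704522, 'xyz': array([ 436.21309124,   19.47919697, 1331.94795179]), 'attitude': array([-0.0
[... 219 characters left out ...]
. 223.  13.  10.] 0.46 [493.  23.  10.]
seat [340. 204.  72.  65.] 0.46 [547. -24.  10.]
nest_plate [282. 207.  46.  24.] 0.91 [540. 142.  20.]
gauge_block [371. 216.  23.  11.] 0.46 [ 510. -111.   22.]
hex_driver [338. 162.  45.  18.] 0.65 [668. -21.  10.]
marker [435. 238.   9.  45.] 0.53 [ 445. -291.    8.]
side_cutters [206. 260.  34.  35.] 0.67 [393. 361.   8.]
wrist {'fovy': 66.96467753071985, 'cx': 326.50539899825566, 'cy': 196.6556117778176, 'xyz': array([ 44.78053989, 554.21254641, 385.17535249]), 'attitude': array([-0.11963027, -0.09591805,  0.61697735,  0.77189849]), 'shot': 3}
knob [265. 357.  54.  44.] 0.64 [392. 378.  15.]
side_cutters [264. 356.  50.  46.] 0.7 [396. 374.   8.]
```

```bash
python3 - <<'E'
import cv2
a=cv2.imread("pics/top0.png")[140:260,250:410]; b=cv2.imread("pics/scene0.png")
cv2.imwrite("pics/topc.png",cv2.resize(a,None,fx=5,fy=5,interpolation=cv2.INTER_CUBIC))
cv2.imwrite("pics/scenec.png",b)
E
```

```text
(no output)
```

View pics/topc.png

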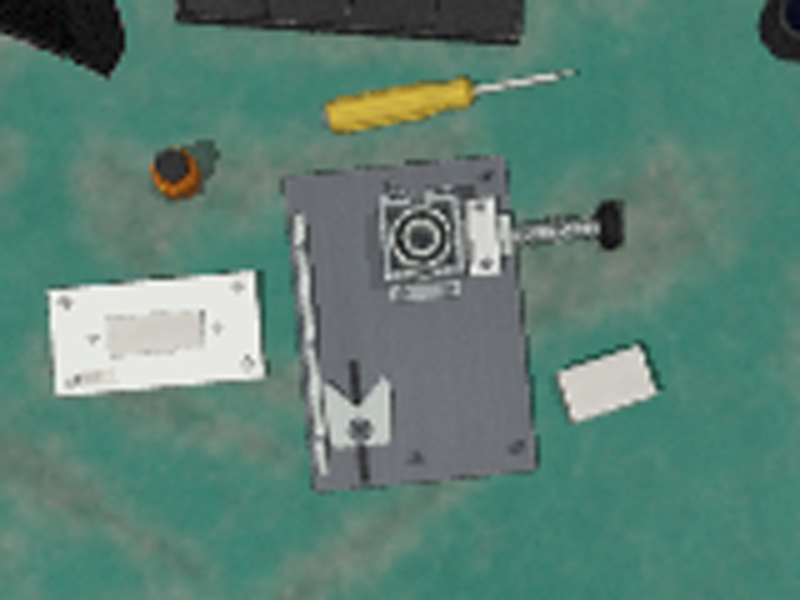

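View pics/scenec.png

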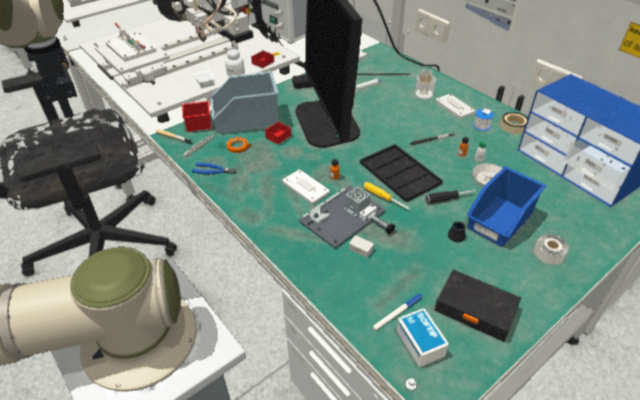

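The scene shows the feeder with the knob pointing right (world -y) and the V-stop nearer the robot. In the top crop the plate corners are at (283,178), (503,155), (537,467) and (314,490), the magazine is at (421,237), the knob face at (624,224) and the V apex at about (358,402).

```bash
cat >> h.py <<'E'
def fit(F,W):
    F=np.array(F,float);W=np.array(W,float)[:,:2]; f0=F.mean(0);w0=W.mean(0)
    H=(F-f0).T@(W-w0); a=np.arctan2(H[0,1]-H[1,0],H[0,0]+H[1,1])
    Rm=np.array([[np.cos(a),-np.sin(a)],[np.sin(a),np.cos(a)]])
    t=w0-Rm@f0; return a,Rm,t,((F@Rm.T+t)-W)
E
python3 - <<'E'
from h import *
p=ctrl.get_image("top")
c=lambda u,v,z: px(p,250+(u-2)/5,140+(v-2)/5,z)
W=[c(283,178,10),c(503,155,10),c(537,467,10),c(314,490,10)]
a,Rm,t,res=fit([[48,75],[48,-54],[-135,-54],[-135,75]],W)
print(a,t,res.round(1))
inv=lambda w:(Rm.T@(w[:2]-t)).round(1)
for n,w in dict(mag=c(421,237,55),knob=c(624,224,14.6),apex=c(358,402,20),fence=c(300,215,18),fence2=c(321,470,18),screw=c(361,428,28),vial=c(175,165,57),gauge=c(608,383,22)).items(): print(n,w.round(1),inv(w))
s=ctrl.sense(); print(R.from_quat(s["tool_rot"]).as_matrix().round(3))
Rt=R.from_quat(s["tool_rot"]).as_matrix(); w=ctrl.get_image("wrist")
print(Rt.T@(w["xyz"]-s["tool_pos"]), Rt.T@rot(w)@[0,0,-1])
E
```

```text
0.0856034860854562 [591.01489885  -6.97319852] [[ 1.3  0.9]
 [ 1.3 -0.6]
 [-1.3 -0.8]
 [-1.3  0.5]]
mag [590.  -7.  55.] [-1.  0.]
knob [ 600.3 -124.1   14.6] [  -0.7 -117.5]
apex [500.6  29.7  20. ] [-86.9  44.3]
fence [608.4  61.2  18. ] [23.2 66.4]
fence2 [462.5  51.4  18. ] [-123.1   69.1]
screw [485.6  28.2  28. ] [-102.1   44.1]
vial [632.6 129.3  57. ] [ 53.1 132.2]
gauge [ 509.  -111.9   22. ] [-90.7 -97.5]
[[-0.975  0.22   0.   ]
 [ 0.22   0.975  0.   ]
 [-0.     0.    -1.   ]]
[  78.22867829    0.51036593 -121.43106428] [-3.03031091e-01  3.57573126e-04  9.52980603e-01]
```

>>> {"api": "play_rows", "payload": {
  "rows": [
    [[-0.73,-0.67,0],[0,0,0]],
    [[-0.73,-0.67,0],[0,0,0]],
    [[-0.73,-0.67,0],[0,0,0]],
    [[-0.73,-0.67,0],[0,0,0]],
    [[-0.73,-0.67,0],[0,0,0]],
    [[-0.73,-0.67,0],[0,0,0]],
    [[-0.73,-0.67,0],[0,0,0]],
    [[-0.73,-0.67,0],[0,0,0]],
    [[-0.73,-0.67,0],[0,0,0]],
    [[-0.73,-0.67,0],[0,0,0]],
    [[-0.73,-0.67,0],[0,0,0]],
    [[-0.73,-0.67,0],[0,0,0]],
    [[-0.73,-0.67,0],[0,0,0]],
    [[-0.73,-0.67,0],[0,0,0]],
    [[-0.73,-0.67,0],[0,0,0]],
    [[-0.73,-0.67,0],[0,0,0]],
    [[-0.73,-0.67,0],[0,0,0]],
    [[-0.73,-0.67,0],[0,0,0]],
    [[-0.73,-0.67,0],[0,0,0]],
    [[-0.73,-0.67,0],[0,0,0]]
  ],
  "gripper": 0
}}

```text
time: 2.92
tool_pos: [573.5, -116.7, 263.7]
tool_rot: [0.111, 0.994, 0.0, 0.0]
ft_force: [0.1, 0.3, 0.4]
width: 0.4
gripper_force: 0.0
```

>>> {"api": "play_rows", "payload": {
  "rows": [
    [[0,0,0.2],[0,0,1]],
    [[0,0,0.2],[0,0,1]],
    [[0,0,0.2],[0,0,1]],
    [[0,0,0.2],[0,0,1]],
    [[0,0,0.2],[0,0,1]],
    [[0,0,0.2],[0,0,1]],
    [[0,0,0.2],[0,0,1]],
    [[0,0,0.2],[0,0,1]],
    [[0,0,0.2],[0,0,1]],
    [[0,0,0.2],[0,0,1]],
    [[0,0,0.2],[0,0,1]],
    [[0,0,0.2],[0,0,1]],
    [[0,0,0],[0,0,1]],
    [[0,0,0],[0,0,1]],
    [[0,0,0],[0,0,1]],
    [[0,0,0],[0,0,1]],
    [[0,0,0],[0,0,1]],
    [[0,0,0],[0,0,1]],
    [[0,0,0],[0,0,0]],
    [[0,0,0],[0,0,0]]
  ]
}}

```text
time: 4.58
tool_pos: [572.8, -114.8, 167.7]
tool_rot: [0.673, 0.74, 0.0, 0.0]
ft_force: [0.2, -0.1, 0.4]
width: 0.4
gripper_force: 0.0
```

```bash
python3 - <<'E'
from h import *
s=ctrl.sense(); print(s["time"],s["tool_pos"],s["width"],s["ft_force"],R.from_quat(s["tool_rot"]).as_matrix().round(3),s["joints"].round(2))
p=ctrl.get_image("wrist"); print({k:v for k,v in p.items() if k!="image"})
cv2.imwrite("pics/w1.png",p["image"]); 
E
```

```text
4.5833 [ 572.81145939 -114.83100436  167.72881776] 0.40208718184023295 [ 0.23328173 -0.12470575  0.37577683] [[-0.094  0.996  0.   ]
 [ 0.996  0.094  0.   ]
 [ 0.     0.    -1.   ]] [-0.4   0.52  1.35  0.    1.27 -0.49]
{'fovy': 66.96467753071985, 'cx': 326.50539899825566, 'cy': 196.6556117778176, 'xyz': array([565.74276155, -36.26858577, 289.16932169]), 'attitude': array([-0.15273653, -0.00753617,  0.04644254,  0.98714632]), 'shot': 6}
```

View pics/w1.png

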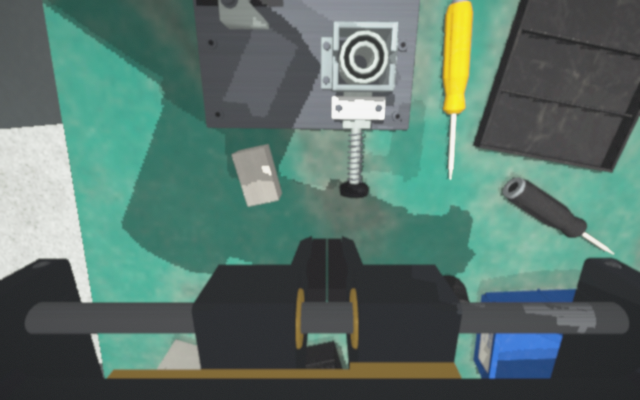

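The wrist view shows the magazine at (363,56), the knob at (354,189) with its face at row ~196, and the plate's near edge running (207,127) to (410,129).

```bash
python3 - <<'E'
from h import *
p=ctrl.get_image("wrist")
c=lambda u,v,z: px(p,u,v,z).round(1)
print("corners",c(207,128,10),c(410,129.5,10),"mag",c(363,56,54),"knob",c(354,196,8),c(354,183,26),c(354,189,14.6))
e=c(410,129.5,10)-c(207,128,10); print(np.hypot(*e[:2]),np.arctan2(e[1],e[0]))
k=c(354,189,14.6);m=c(363,56,54); d=m-k; print(np.arctan2(-d[0],d[1]),np.hypot(d[0],d[1]))
for l in ctrl.look_for(p,"knob")[:2]: print(l)
E
```

```text
corners [460.7 -69.7  10. ] [643.5 -53.8  10. ] mag [588.9  -3.6  54. ] knob [ 600.9 -121.8    8. ] [ 597.2 -104.2   26. ] [ 599.3 -112.9   14.6]
183.49019047349645 0.08676194473801749
0.09486535428563297 109.79367012719814
{'extent': [354.9, 146.4, 31.7, 108.4], 'p': 0.67}
```

>>> {"api": "play_rows", "payload": {
  "rows": [
    [[-0.5,0.335,0],[0,0,-0.1]],
    [[-0.5,0.335,0],[0,0,0]],
    [[0,0,0.8],[0,0,0]],
    [[0,0,0.8],[0,0,0]],
    [[0,0,0.8],[0,0,0]],
    [[0,0,0.6],[0,0,0]],
    [[0,0,0.39],[0,0,0]],
    [[0.25,0,0],[0,0,0]],
    [[0.25,0,0],[0,0,0]],
    [[0,0,0],[0,0,0]],
    [[0,0,0],[0,0,0]]
  ]
}}

```text
time: 5.65
tool_pos: [601.9, -131.4, 33.8]
tool_rot: [0.67, 0.742, 0.0, 0.001]
ft_force: [-0.0, -0.5, 0.7]
width: 0.2
gripper_force: 0.0
```

```bash
python3 - <<'E'
from h import *
p=ctrl.get_image("wrist"); cv2.imwrite("pics/w2.png",p["image"])
print(p["xyz"],p["attitude"])
E
```

```text
[594.08103579 -52.79208611 155.09590847] [-0.15325526 -0.00914222  0.0495468   0.98690139]
```

View pics/w2.png

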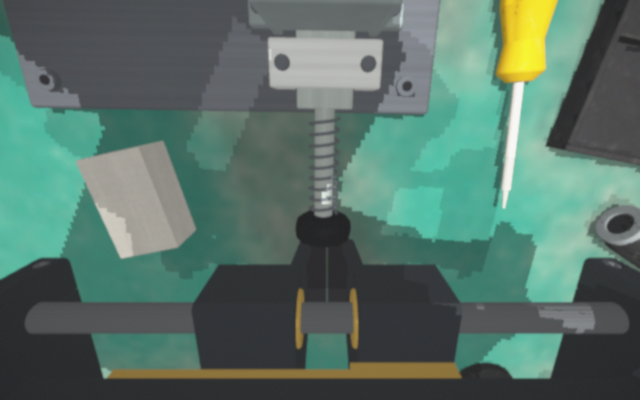

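The fingertips stand at the knob, centred (knob at column 323, fingers at 327). Now I press.

>>> {"api": "play_rows", "payload": {
  "rows": [
    [[0.2,0,0],[0,0,0]],
    [[0.2,0,0],[0,0,0]],
    [[0.2,0,0],[0,0,0]],
    [[0.2,0,0],[0,0,0]],
    [[0.2,0,0],[0,0,0]],
    [[0.15,0,0],[0,0,0]],
    [[0,0,0],[0,0,0]],
    [[0,0,0],[0,0,0]],
    [[0,0,0],[0,0,0]]
  ]
}}

```text
time: 6.45
tool_pos: [597.9, -86.8, 33.3]
tool_rot: [0.671, 0.741, 0.001, 0.002]
ft_force: [2.9, -4.3, 2.9]
width: 0.4
gripper_force: 2.3
```

>>> {"api": "play_rows", "payload": {
  "rows": [
    [[0.06,0,0],[0,0,0]],
    [[0.06,0,0],[0,0,0]],
    [[0,0,0],[0,0,0]],
    [[0,0,0],[0,0,0]]
  ]
}}

```text
time: 6.78
tool_pos: [597.6, -82.7, 33.4]
tool_rot: [0.671, 0.741, 0.0, 0.003]
ft_force: [3.2, -7.0, 2.0]
width: 0.6
gripper_force: 3.6
```

>>> {"api": "play_rows", "payload": {
  "rows": [
    [[0.06,0,0],[0,0,0]],
    [[0.06,0,0],[0,0,0]],
    [[0,0,0],[0,0,0]],
    [[0,0,0],[0,0,0]]
  ]
}}

```text
time: 7.12
tool_pos: [597.6, -81.9, 33.6]
tool_rot: [0.671, 0.741, -0.002, 0.005]
ft_force: [0.7, -27.5, -0.5]
width: 0.0
gripper_force: 14.0
```

>>> {"api": "play_rows", "payload": {
  "rows": [
    [[-0.9,0,0],[0,0,0]],
    [[-0.9,0,0],[0,0,0]],
    [[0,0,-0.9],[0,0,0]],
    [[0,0,-0.9],[0,0,0]],
    [[0,0,-0.9],[0,0,0]],
    [[0.5,0,-0.8],[0,0,0]],
    [[1,0,0],[0,0,0]],
    [[1,0,0],[0,0,0]],
    [[0,0,0],[0,0,0]],
    [[0,0,0],[0,0,0]]
  ]
}}

```text
time: 7.95
tool_pos: [592.6, -46.7, 172.7]
tool_rot: [0.67, 0.742, 0.0, -0.0]
ft_force: [-1.0, -0.9, -0.3]
width: 0.5
gripper_force: 0.0
```

```bash
python3 - <<'E'
from h import *
p=ctrl.get_image("wrist"); cv2.imwrite("pics/w3.png",p["image"])
np.save("w3.npy",{k:v for k,v in p.items() if k!="image"}|{"image":p["image"]},allow_pickle=True)
for n in ["bearing_1","knob"]:
    for d in ctrl.look_for(p,n)[:3]: print(n,d,px(p,d["extent"][0],d["extent"][1],21))
E
```

```text
bearing_1 {'extent': [326.0, 145.9, 41.4, 43.3], 'p': 0.92} [588.57983012  -6.72628718  21.        ]
bearing_1 {'extent': [328.1, 142.1, 24.5, 29.1], 'p': 0.6} [590.10758074  -3.15967713  21.        ]
bearing_1 {'extent': [327.0, 89.6, 37.4, 44.6], 'p': 0.57} [584.57476029  40.88565933  21.        ]
knob {'extent': [325.6, 213.8, 25.6, 47.5], 'p': 0.9} [594.82400574 -71.68028157  21.        ]
```

View pics/w3.png

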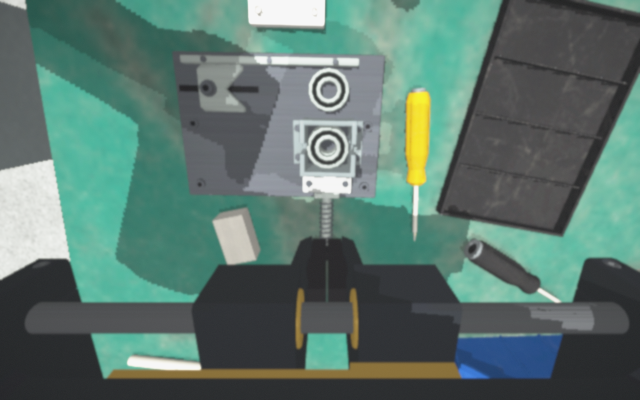

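One bearing is out at (328,90), and the stack has dropped behind it. I'll zoom in on the outlet and the V-stop.

```bash
python3 - <<'E'
import cv2
a=cv2.imread("pics/w3.png")[45:205,165:395]
cv2.imwrite("pics/w3c.png",cv2.resize(a,None,fx=3.4,fy=3.4,interpolation=cv2.INTER_CUBIC))
E
```

```text
(no output)
```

View pics/w3c.png

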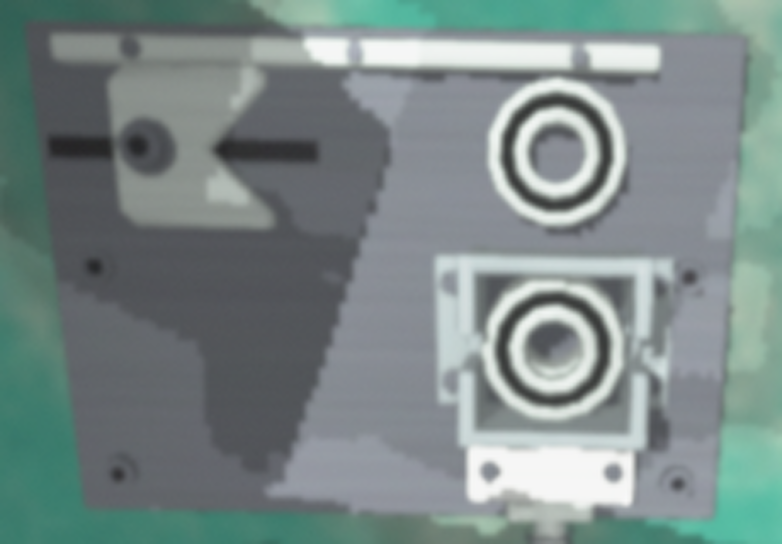

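The bearing on the plate is centred at (557,152) in the crop. The V apex is at (213,148), and the plate corners are at (28,25), (746,38), (714,515) and (86,505).

```bash
python3 - <<'E'
from h import *
p=np.load("w3.npy",allow_pickle=True).item()
c=lambda u,v,z: px(p,165+u/3.4-.35,45+v/3.4-.35,z)
W=[c(28,25,10),c(746,38,10),c(714,515,10),c(86,505,10)]
a,Rm,t,res=fit([[-135,75],[48,75],[48,-54],[-135,-54]],W)
print(a,t,res.round(1))
for n,w in dict(b=c(557,152,21),apex=c(213,148,20),tip1=c(268,70,20),tip2=c(275,225,20),mag=c(553,350,45),f1=c(50,62,18),f2=c(660,70,18)).items(): print(n,w.round(1),(Rm.T@(w[:2]-t)).round(1))
E
```

```text
0.08502459844496651 [589.92836184  -3.98164277] [[-1.2  1.3]
 [ 0.9  1.3]
 [ 0.9 -1.3]
 [-0.6 -1.4]]
b [585.8  41.2  21. ] [-0.3 45.4]
apex [499.8  33.4  20. ] [-86.6  44.9]
tip1 [513.2  52.9  20. ] [-71.7  63.2]
tip2 [515.7  16.3  20. ] [-72.3  26.5]
mag [589.5  -4.6  45. ] [-0.5 -0.6]
f1 [459.1  49.4  18. ] [-125.9   64.3]
f2 [609.2  63.   18. ] [24.9 65.1]
```

>>> {"api": "play_rows", "payload": {
  "rows": [
    [[0,0,0],[0,0,0.22]],
    [[0.725,0.42,0],[0,0,0]],
    [[0.725,0.42,0],[0,0,0]],
    [[0.725,0.42,0],[0,0,0]],
    [[0,0,0.8],[0,0,0]],
    [[0,0,0.8],[0,0,0]],
    [[0,0,0.8],[0,0,0]],
    [[0,0,0.6],[0,0,0]],
    [[0,0,0.3],[0,0,0]],
    [[0,0,0],[0,0,0]],
    [[0,0,0],[0,0,0]],
    [[0,0,0],[0,0,0]]
  ]
}}

```text
time: 9.1
tool_pos: [636.8, 41.5, 41.7]
tool_rot: [0.677, 0.736, 0.001, 0.001]
ft_force: [0.8, -0.1, 0.9]
width: 0.5
gripper_force: 0.0
```

>>> {"api": "play_rows", "payload": {
  "rows": [
    [[0.08,0,0.08],[0,0,0]],
    [[0,-0.1,0],[0,0,0]],
    [[0,-0.15,0],[0,0,0]],
    [[0,-0.15,0],[0,0,0]],
    [[0,-0.15,0],[0,0,0]],
    [[0,-0.15,0],[0,0,0]],
    [[0,-0.15,0],[0,0,0]],
    [[0,-0.15,0],[0,0,0]],
    [[0,-0.15,0],[0,0,0]],
    [[0,-0.15,0],[0,0,0]],
    [[0,-0.15,0],[0,0,0]],
    [[0,-0.1,0],[0,0,0]],
    [[0,0,0],[0,0,0]]
  ]
}}

```text
time: 10.18
tool_pos: [572.9, 39.9, 36.9]
tool_rot: [0.677, 0.736, -0.0, -0.0]
ft_force: [0.5, 0.4, -0.3]
width: 0.4
gripper_force: 0.0
```

```bash
python3 - <<'E'
from h import *
s=ctrl.sense(); d=s["tool_pos"][:2]-[589.9,-4.]; c,q=np.cos(.085),np.sin(.085); print("tool feeder",c*d[0]+q*d[1],-q*d[0]+c*d[1])
p=ctrl.get_image("wrist"); 
cv2.imwrite("pics/w4.png",p["image"])
E
```

```text
tool feeder -13.168262963169141 45.19570574591859
```

View pics/w4.png

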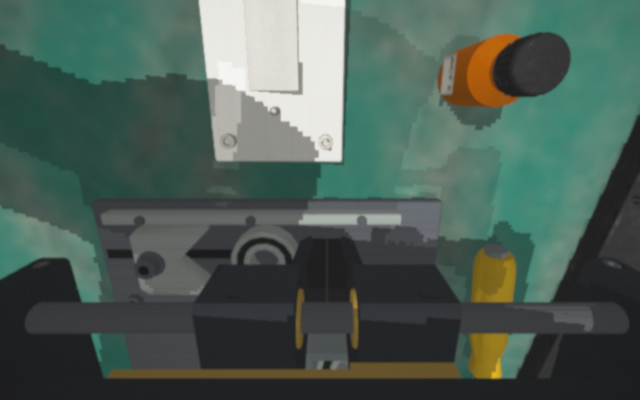

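The fingers are carrying the bearing (around (265,250)) towards the notch, and it is still short of it.

>>> {"api": "play_rows", "payload": {
  "rows": [
    [[0,-0.1,0],[0,0,0]],
    [[0,-0.1,0],[0,0,0]],
    [[0,-0.05,0],[0,0,0]],
    [[0,0,0],[0,0,0]],
    [[0,0,0],[0,0,0]]
  ]
}}

```text
time: 10.65
tool_pos: [563.7, 39.1, 36.9]
tool_rot: [0.677, 0.736, -0.0, -0.0]
ft_force: [-0.7, 0.0, 0.3]
width: 0.9
gripper_force: 0.0
```

>>> {"api": "play_rows", "payload": {
  "rows": [
    [[0,-0.05,0],[0,0,0]],
    [[0,-0.05,0],[0,0,0]],
    [[0,0,0],[0,0,0]],
    [[0,0,0],[0,0,0]]
  ]
}}

```text
time: 10.98
tool_pos: [559.8, 38.8, 36.9]
tool_rot: [0.677, 0.736, -0.0, -0.0]
ft_force: [0.5, -0.9, 0.8]
width: 0.5
gripper_force: 0.0
```

>>> {"api": "play_rows", "payload": {
  "rows": [
    [[0,-0.05,0],[0,0,0]],
    [[0,0,0],[0,0,0]],
    [[0,0,0],[0,0,0]]
  ]
}}

```text
time: 11.23
tool_pos: [557.8, 38.6, 37.0]
tool_rot: [0.677, 0.736, -0.0, -0.0]
ft_force: [-0.8, -0.3, 0.1]
width: 0.3
gripper_force: 0.0
```

>>> {"api": "play_rows", "payload": {
  "rows": [
    [[0,-0.05,0],[0,0,0]],
    [[0,0,0],[0,0,0]],
    [[0,0,0],[0,0,0]]
  ]
}}

```text
time: 11.48
tool_pos: [555.8, 38.4, 36.9]
tool_rot: [0.677, 0.736, -0.0, -0.0]
ft_force: [-0.0, -0.6, -0.4]
width: 0.2
gripper_force: 0.0
```

>>> {"api": "play_rows", "payload": {
  "rows": [
    [[0,-0.05,0],[0,0,0]],
    [[0,0,0],[0,0,0]],
    [[0,0,0],[0,0,0]]
  ]
}}

```text
time: 11.73
tool_pos: [553.8, 38.2, 36.9]
tool_rot: [0.677, 0.736, -0.0, -0.0]
ft_force: [-0.3, -0.2, -0.9]
width: 0.4
gripper_force: 0.0
```

```bash
python3 - <<'E'
from h import *
p=ctrl.get_image("wrist"); 
cv2.imwrite("pics/w5.png",cv2.resize(p["image"][190:320,80:460],None,fx=2.1,fy=2.1,interpolation=cv2.INTER_CUBIC))
E
```

```text
(no output)
```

View pics/w5.png

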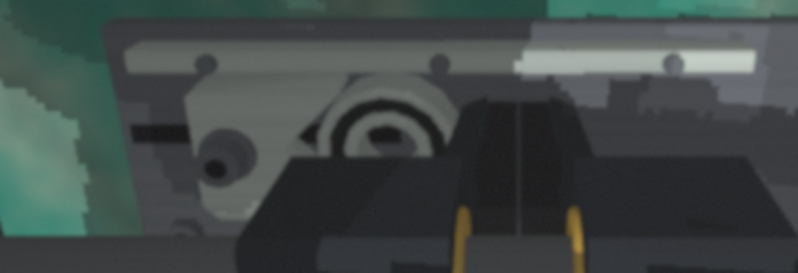

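The bearing is at the notch mouth and nearly in. I'll keep going in small steps.

>>> {"api": "play_rows", "payload": {
  "rows": [
    [[0,-0.05,0],[0,0,0]],
    [[0,0,0],[0,0,0]],
    [[0,0,0],[0,0,0]]
  ]
}}

```text
time: 12.03
tool_pos: [552.1, 38.0, 37.0]
tool_rot: [0.677, 0.736, 0.0, 0.0]
ft_force: [0.4, -0.2, -0.2]
width: 0.6
gripper_force: 0.6
```

>>> {"api": "play_rows", "payload": {
  "rows": [
    [[0,-0.04,0],[0,0,0]],
    [[0,0,0],[0,0,0]],
    [[0,0,0],[0,0,0]]
  ]
}}

```text
time: 12.28
tool_pos: [551.5, 37.6, 37.4]
tool_rot: [0.677, 0.736, 0.001, 0.002]
ft_force: [4.5, -1.1, 0.9]
width: 0.4
gripper_force: 2.4
```

>>> {"api": "play_rows", "payload": {
  "rows": [
    [[0,-0.04,0],[0,0,0]],
    [[0,0,0],[0,0,0]],
    [[0,0,0],[0,0,0]]
  ]
}}

```text
time: 12.53
tool_pos: [551.1, 37.2, 37.9]
tool_rot: [0.677, 0.736, 0.002, 0.003]
ft_force: [8.5, -1.5, 0.4]
width: 0.3
gripper_force: 4.2
```

>>> {"api": "play_rows", "payload": {
  "rows": [
    [[0,0.1,0],[0,0,0]],
    [[0,0.2,0],[0,0,0]],
    [[0,0.4,0],[0,0,0]],
    [[0,0,-0.8],[0,0,0]],
    [[0,0,-0.8],[0,0,0]],
    [[0,0,-0.8],[0,0,0]],
    [[0,0,-0.8],[0,0,0]],
    [[-0.8,-0.3,0],[0,0,0]],
    [[-0.8,-0.3,0],[0,0,0]],
    [[-0.5,0,0],[0,0,0]],
    [[0,0,0],[0,0,0]],
    [[0,0,0],[0,0,0]]
  ]
}}

```text
time: 13.53
tool_pos: [559.8, -45.9, 164.8]
tool_rot: [0.677, 0.736, -0.0, -0.001]
ft_force: [0.1, 1.1, 0.2]
width: 0.1
gripper_force: 0.0
```

```bash
python3 - <<'E'
from h import *
p=ctrl.get_image("wrist")
for d in ctrl.look_for(p,"bearing_1")[:3]: 
    w=px(p,*d["extent"][:2],21)[:2]-[589.9,-4]; c,q=np.cos(.085),np.sin(.085)
    print(d,c*w[0]+q*w[1],-q*w[0]+c*w[1])
cv2.imwrite("pics/w6.png",cv2.resize(p["image"][20:230,160:460],None,fx=2.6,fy=2.6,interpolation=cv2.INTER_CUBIC))
E
```

```text
{'extent': [366.1, 153.6, 45.2, 44.1], 'p': 0.95} 1.7883304407642524 -4.686748416292335
{'extent': [366.3, 148.5, 19.4, 33.8], 'p': 0.58} 1.800194216537569 -0.20400083353635398
```

View pics/w6.png

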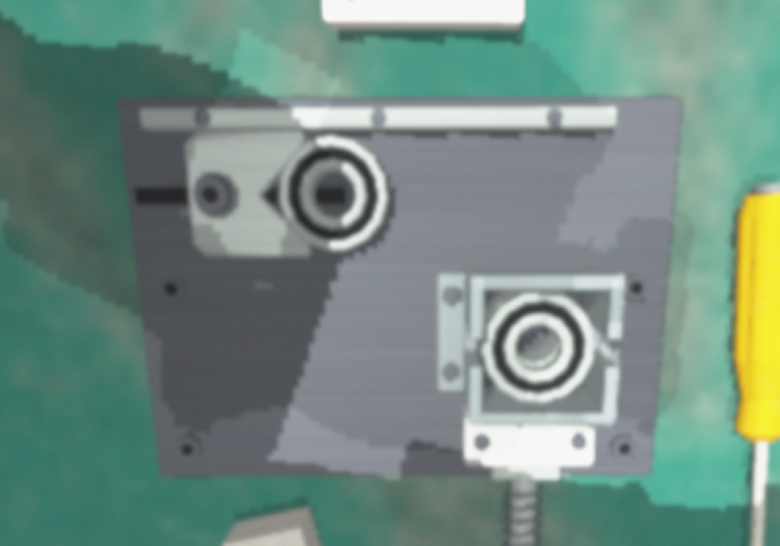

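The bearing sits in the notch against both flanks at (333,193), and the outlet is clear.

```bash
python3 -c "
from rig import ctrl
print(ctrl.hand_in())"
```

```text
the job is handed in; nothing more can be done
None
```

One press of the plunger ejected one bearing and the stack dropped behind it; the bearing is now seated in the V-stop with the outlet clear, handed in at about 13.6 s, and no result was returned.

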